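# Open the latched colour case in the pottery studio

## Robot

A 6-joint arm with a two-finger parallel gripper is mounted at the origin on the work surface. World frame = base frame: x ahead of the robot, y to its left, z up, the work surface at z = 0. Lengths are in m, angles in rad, forces in N, time in s.
With the tool pointing down it reaches from about 0.375 to 0.975 m from the base axis. Payload 3.8 kg.
Tool frame: the origin (TCP) lies midway between the tips of the shut fingers; the grasp point (between the pads) lies 19 mm behind it; x points along the fingers, y is the direction in which the jaws open and shut, and the axes are right-handed (so a half turn about x gives the same grasp; the last joint's range is limited). The gripper opens to 88 mm and grips with 3 to 60 N. Pads are 18 mm wide; open, the fingers measure 123 mm over their backs; the gripper's body (75 mm by 187 mm) begins 45 mm behind the grasp point.
Start: joints at [1.245, 0.264, 1.604, -0, 1.274, -0.037], TCP at [0.192, 0.647, 0.239] pointing down, gripper open.
Joint ranges: [-2.63, 2.63], [-0.94, 2.18], [0.31, 2.57], [-1.31, 4.45], [0, 2.66], [-2.55, 2.55]. Speed limits (rad/s): [2.57, 2.57, 3.14, 3.14, 3.14, 3.14].

## Interface

Orientations are given as a rotation vector (axis times angle).
In Python, from cell import manip, inverse_kinematics, cams, order gives the robot as it stands. Calls block until the motion is done:
- manip.move_pose(position, orientation): joint-space move of the TCP to a pose.
- manip.move_linear(position, rate=0.15, rot=None): straight line of the TCP; rot=None keeps the orientation; rate is the mean speed in m/s.
- manip.set_joints(angles): joint-space move.
- manip.set_gripper(opening, force=None): finger opening in m; force is the grip in N (None keeps the last); returns when the fingers have stopped.
- manip.dwell(seconds).
- inverse_kinematics(position, orientation): joint angles nearest the present ones, or None.
- manip.state(): the state.
- cams.capture(name): name is "scene" or "top"; returns a dict with "image" (480x640x3 uint8, blue, green, red), "z_map" (480x640 float32, m along the optical axis (not along the pixel's ray), 0 where there is no reading), "intrinsics" (3x3 intrinsics, pixels), "position" and "orientation" of the camera in the world. Camera axes: x right, y down, z forward; pixel columns grow to the right and rows downward; lengths in m; the calibration is good to about 2 mm. A picture is of the moment at which its call begins.
A pose or a line that the arm cannot do raises manip.IKError and nothing moves.
- order.close_job(): hands the job in, once; it reports no verdict.
The state is a dict: "clock": time; "joint_pos": joint angles; "joint_velocities": joint speeds; "tau": joint torques, N m; "tool_pos": TCP position; "tcp_rot": TCP orientation; "contact_force": force on the tool from outside, world axes, zero at the start; "moment": the same for the moment, N m; "gripper_width": finger opening in m.
Only numpy, scipy, OpenCV 4.12 (cv2) and the standard library are available. Lean on these libraries where they do the work, as an engineer would, in place of code of your own. Each camera call takes 0.05 s, during which the arm holds its last target.

## Task

Flip the toggle latch on the front of the grey case fully open while the lid is still down, then lift the lid until it stands nearly upright and let go, leaving lid and latch open. Do not shift the jar of brushes, the bowls or the vase beside the case.

Things in the scene. Friction and masses are not known exactly. Their poses are not given: they have to be found in the camera images.
- case: grey steel box fixed to the table, 180 mm deep (its x), 260 mm wide (its y), 110 mm high shut (base 70, deep lid 40). Origin: centre of its underside. Its front, with the latch, faces its own -x, roughly towards the robot; the lid is hinged along the base's top rear edge (+x). Inside: jars and brushes fixed in a tray, below the rim
- latch (a joint): toggle lever angle; pivot on the lid's front (case frame, shut: x -104, z 88 mm), axis along the case's y. 0: shut, lever straight up; grows as its top is pulled off the lid (case's -x) and down; 2.6: fully open, hanging. Its spring-wire bail hooks under a keeper on the base. To about 0.4 rad it resists (2 to 3 N at the bar); past that it unhooks and drops open by itself
- latch_bar (a point): centre of the lever's cross bar: steel, 12 mm thick, 60 mm long along the case's y, 70 mm from the pivot, 48 mm above the lid's top when shut. Below it the lever is a strip 24 mm wide, 4 mm thick. Behind it, towards the lid handle, 47 mm are free above the flat lid, where fingertips can go down to push or hook the lever
- lid (a joint): lid angle: 0 shut, positive opening upward, stop at 1.75; upright at 1.57. The lid (about 0.4 kg) has a stiff friction hinge and stays wherever it is left; some 8 to 11 N at the handle lifts it. Held shut by the latch
- lid_handle (a point): middle of the bow handle on the lid's top: round steel bar 12 mm thick, 110 mm long along the case's y, its centre 40 mm above the lid's top, 45 mm behind the lid's front edge. From the hinge, with the lid shut: 135 mm towards the front, 80 mm up
- lid_hinge (a point): middle of the lid's hinge line (along the case's y): in the case frame x 90, y 0, z 70 mm
- lid_front_edge (a point): middle of the lid's lower front edge, 180 mm from the hinge; axes turn with the lid
- brush_jar: bystander: grey stoneware jar, 96 mm wide, 110 mm high, with paint brushes standing out to about 230 mm; origin under its centre, loose
- bowl_stack: bystander: stack of white bowls, 150 mm wide, 74 mm high; origin under its centre, loose
- vase: bystander: small red-brown clay vase, 84 mm wide, 130 mm high; origin under its centre, loose

How it is judged:
By the outcome, as a careful person would: the job done as asked, in the order asked, and still so for the second after the job is handed in, with the robot touching nothing.
It also fails if it takes over 46 s, if anything falls off the work surface, if the arm or the gripper's body presses on something with over 40 N, if the wrist force passes 120 N, or if a joint passes its speed limit or range.

## Working session

There is one attempt and no reset: what is moved stays moved. The work goes in short steps, each a Python script; the robot and the scene stay as the last script left them, time stands still between calls to the robot, and variables do not carry over. Pictures are saved under pics/ and viewed, and the job is handed in when it is done.

```bash
mkdir -p pics; ls
python3 - <<'E'
from cell import manip, cams
import cv2,numpy as np
for n in ("scene","top"):
    c=cams.capture(n); cv2.imwrite(f"pics/{n}0.png",c["image"]); np.savez(f"/tmp/{n}0.npz",**c)
    print(n,c["position"],c["orientation"],c["intrinsics"].tolist(),(c["z_map"]>0).mean())
s=manip.state();print(s["clock"],s["tool_pos"],s["tcp_rot"],s["contact_force"])
E
```

```text
pics
scene [ 0.87236658 -0.41678289  0.99116891] [-2.44895724 -0.87956908  0.23763552] [[501.00646423205546, 0.0, 313.77621510484715], [0.0, 501.00646423205546, 240.50326097247938], [0.0, 0.0, 1.0]] 0.99591796875
top [0.38298443 0.01555952 1.15200019] [-2.13260292  2.13951542 -0.14927644] [[482.3986625697429, 0.0, 312.1293451529916], [0.0, 482.3986625697429, 238.34226007196847], [0.0, 0.0, 1.0]] 0.995986328125
0.1 [0.19202685 0.64644189 0.23751252] [ 0.22513253  1.55925204 -0.22825454] [-0.63954005 -0.23623252 -0.40080965]
```

View pics/scene0.png

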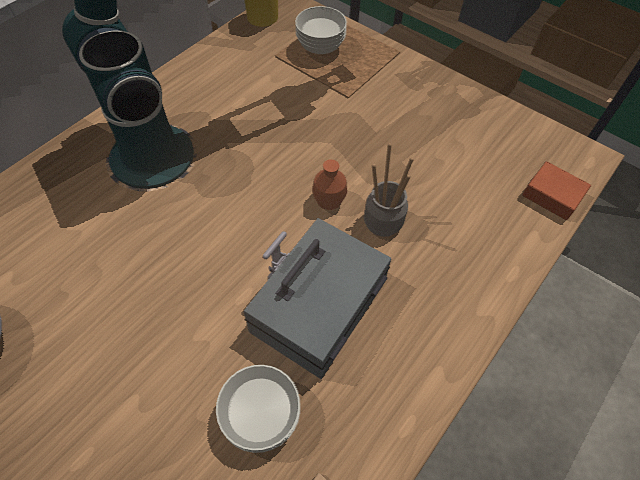

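View pics/top0.png

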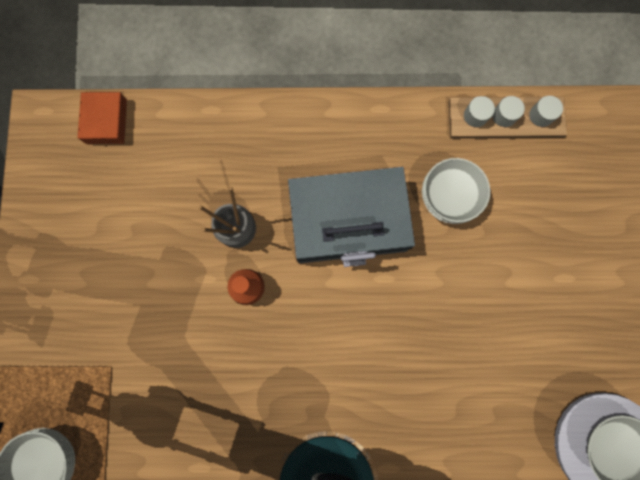

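The scene view shows the case in the centre, with its latch bar at about (275,245) and its handle at about (300,268). The vase is at (330,185), the brush jar at (386,210) and the bowls at (258,408). In the top view the lid spans about (290–412, 168–262), with the handle at (352,230) and the latch bar at (358,258).

```bash
cat > h.py <<'E'
import numpy as np,cv2
from scipy.spatial.transform import Rotation as R
def world(c):
    K=c["intrinsics"];z=c["z_map"].astype(float);v,u=np.mgrid[:480,:640]
    p=np.stack([(u-K[0,2])/K[0,0]*z,(v-K[1,2])/K[1,1]*z,z],-1)
    return p@R.from_rotvec(c["orientation"]).as_matrix().T+c["position"]
E
python3 - <<'E'
from h import *
for n in("scene","top"):
    c=np.load(f"/tmp/{n}0.npz");W=world(c);g=c["image"].astype(int);ok=c["z_map"]>0
    sat=g.max(-1)-g.min(-1)
    box=(W[...,0]>.3)&(W[...,0]<.85)&(W[...,1]>-.3)&(W[...,1]<.2)&ok
    t=box&(abs(W[...,2]-.11)<.006)&(sat<30)
    nl,lab,st,_=cv2.connectedComponentsWithStats(t.astype(np.uint8)); k=1+st[1:,4].argmax()
    P=W[lab==k]; print(n,"lid z",np.median(P[:,2]))
    r=cv2.minAreaRect(P[:,:2].astype(np.float32)*1000);print(r, cv2.boxPoints(r).round(0).tolist())
    cen=np.array(r[0])/1000
    q=box&(W[...,2]>.128)&(np.hypot(W[...,0]-cen[0],W[...,1]-cen[1])<.19)
    nl,lab,st,ce=cv2.connectedComponentsWithStats(q.astype(np.uint8))
    for i in range(1,nl):
        if st[i,4]>15:
            P=W[lab==i];rr=cv2.minAreaRect(P[:,:2].astype(np.float32)*1000);print(ce[i].round(),st[i,4],P.mean(0).round(4),np.percentile(P[:,2],[5,50,95]).round(3),rr)
    # everything above table
    q=box&(W[...,2]>.02);nl,lab,st,ce=cv2.connectedComponentsWithStats(q.astype(np.uint8))
    for i in range(1,nl):
        if st[i,4]>100: P=W[lab==i];print(" obj",ce[i].round(),P.min(0).round(3),P.max(0).round(3))
E
```

```text
scene lid z 0.1103739098302387
((594.1702880859375, -55.31358337402344), (196.20596313476562, 261.81201171875), 6.036315441131592) [[483.0, 65.0], [510.0, -196.0], [705.0, -175.0], [678.0, 85.0]]
[274. 246.] 254 [ 0.4985 -0.0672  0.1577] [0.133 0.162 0.165] ((497.3521423339844, -65.80296325683594), (12.109079360961914, 72.37394714355469), 7.08961296081543)
[299. 264.] 402 [ 0.5593 -0.0645  0.1527] [0.135 0.155 0.158] ((557.5638427734375, -60.00661849975586), (13.283016204833984, 121.27922821044922), 5.96354341506958)
 obj [329. 185.] [0.404 0.137 0.02 ] [0.484 0.2   0.135]
 obj [382. 210.] [0.538 0.164 0.02 ] [0.628 0.2   0.234]
 obj [316. 294.] [ 0.488 -0.195  0.02 ] [0.712 0.086 0.167]
 obj [270. 394.] [ 0.585 -0.3    0.029] [ 0.734 -0.226  0.078]
top lid z 0.110518133452572
((600.748291015625, -55.9239501953125), (184.90560913085938, 260.2336120605469), 5.934785842895508) [[495.0, 64.0], [522.0, -195.0], [706.0, -176.0], [679.0, 83.0]]
[354. 229.] 336 [ 0.5569 -0.0602  0.1543] [0.149 0.155 0.159] ((557.5714721679688, -60.55830383300781), (12.226553916931152, 120.84617614746094), 5.956336975097656)
[358. 257.] 192 [ 0.4968 -0.0666  0.1632] [0.159 0.163 0.166] ((497.15673828125, -66.43923950195312), (11.9607515335083, 70.66718292236328), 6.109586715698242)
 obj [440. 191.] [ 0.586 -0.3    0.031] [ 0.735 -0.227  0.079]
 obj [351. 216.] [ 0.487 -0.196  0.021] [0.704 0.083 0.169]
 obj [243. 223.] [0.536 0.163 0.02 ] [0.628 0.2   0.234]
 obj [248. 287.] [0.4   0.14  0.038] [0.482 0.2   0.136]
```

```bash
cat >> h.py <<'E'
yaw=np.radians(5.95); C0=np.array([.6024,-.0557,0.])
Rz=R.from_euler('z',yaw).as_matrix()
def w(x,y,z): return C0+Rz@np.array([x,y,z])/1000
def ori(tilt,jaw,sgn=1):
    # tool frame in case axes; tilt rotates down -> -x
    x=np.array([0,0,-1.]); y=np.array([0,1.,0]) if jaw=='y' else np.array([1.,0,0]); y=sgn*y
    M=np.stack([x,y,np.cross(x,y)],1)
    T=R.from_rotvec([0,tilt,0]).as_matrix()
    return Rz@T@M
def rv(M): return R.from_matrix(M).as_rotvec()
def handle(phi):
    a=np.arctan2(80,135)+phi;r=np.hypot(80,135); return 90-r*np.cos(a),r*np.sin(a)+70
def lidpose(phi,k,sgn,back=0):
    M=ori(k*phi,'x',sgn);hx,hz=handle(phi); return w(hx,0,hz)+M[:,0]*(.019-back),rv(M)
E
python3 - <<'E'
from h import *
from cell import manip,inverse_kinematics as ik
print(R.from_rotvec(manip.state()["tcp_rot"]).as_matrix().round(2))
print(ori(.3,'x')[:,0])
f=lambda q:None if q is None else np.round(q,2).tolist()
for s in(1,-1):
    print('latch',s,[f(ik(w(x,0,z),rv(ori(0,'y',s)))) for x,z in((-74,300),(-74,135),(-150,135))])
    for k in(.4,.6,.8): print('lid',s,k,[f(ik(*lidpose(p,k,s))) for p in(0,.5,1.,1.5)], f(ik(*lidpose(1.5,k,s,.12))))
E
```

```text
[[-0.    0.28  0.96]
 [-0.    0.96 -0.28]
 [-1.   -0.   -0.  ]]
[-0.29392816 -0.03063378 -0.95533649]
latch 1 [[-0.17, -0.04, 1.83, -0.0, 1.35, -1.84], [-0.17, 0.09, 2.01, -0.0, 1.04, -1.84], [-0.21, -0.06, 2.16, -0.0, 1.04, -1.88]]
lid 1 0.4 [[-0.15, 0.14, 1.96, 0.0, 1.04, -0.26], [-0.11, 0.31, 1.66, -0.04, 1.37, -0.2], [-0.07, 0.55, 1.31, -0.07, 1.67, -0.17], [-0.05, 0.86, 0.91, -0.09, 1.97, -0.16]] [-0.04, 1.07, 0.37, -0.11, 2.3, -0.19]
lid 1 0.6 [[-0.15, 0.14, 1.96, 0.0, 1.04, -0.26], [-0.1, 0.37, 1.59, -0.06, 1.47, -0.19], [-0.06, 0.68, 1.17, -0.1, 1.88, -0.17], [-0.04, 1.08, 0.63, -0.15, 2.32, -0.19]] None
lid 1 0.8 [[-0.15, 0.14, 1.96, 0.0, 1.04, -0.26], [-0.09, 0.43, 1.53, -0.08, 1.57, -0.18], [-0.05, 0.81, 1.03, -0.13, 2.09, -0.17], [-0.03, 1.32, 0.35, -0.27, 2.66, -0.29]] None
latch -1 [[-0.17, -0.04, 1.83, -0.0, 1.35, 1.3], [-0.17, 0.09, 2.01, -0.0, 1.04, 1.3], [-0.21, -0.06, 2.16, -0.0, 1.04, 1.26]]
lid -1 0.4 [None, None, None, None] None
lid -1 0.6 [None, None, None, None] None
lid -1 0.8 [None, None, None, None] None
```

Run:
```python
from h import *
from cell import manip,cams,inverse_kinematics as ik
s=manip.state;o=rv(ori(0,'y',-1))
p=np.array(s()["tool_pos"]);p[2]=.36
manip.move_linear(p,rate=.3)
manip.set_gripper(0.0,20)
manip.move_pose(w(-74,0,330),o)
manip.move_linear(w(-74,0,138),rate=.2)
print(s()["clock"],s()["contact_force"])
for x in(-95,-110,-125,-140,-155):
    manip.move_linear(w(x,0,138),rate=.06); print(x,np.round(s()["contact_force"],1))
manip.dwell(.3)
manip.move_linear(w(-155,0,300),rate=.3)
print(s()["clock"])
for n in("scene","top"):
    c=cams.capture(n); cv2.imwrite(f"pics/{n}1.png",c["image"]); np.savez(f"/tmp/{n}1.npz",**c)
```

```text
5.8333 [ 0.73869938 -0.31629257  0.54213406]
-95 [1.3 0.  0.7]
-110 [ 0.3  0.2 -0.2]
-125 [ 0.2  0.1 -0.4]
-140 [-0.2  0.6 -0.1]
-155 [-0.   0.3  0.5]
8.925
```

View pics/scene1.png

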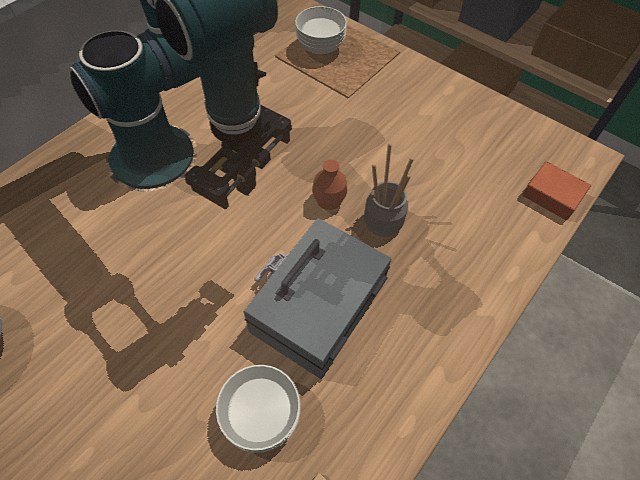

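View pics/top1.png

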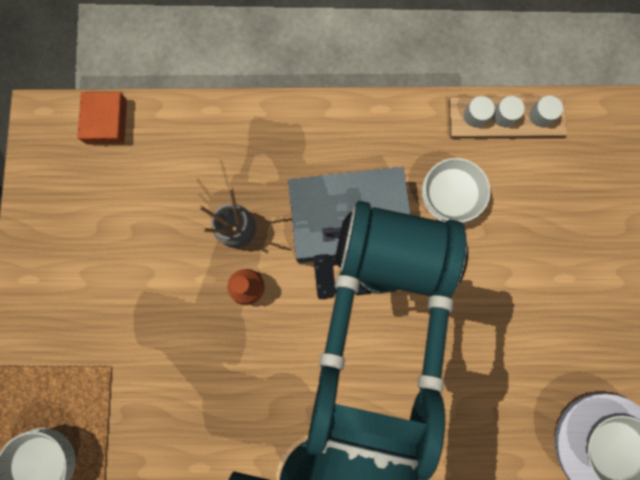

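The lever no longer stands up. The latch now shows near (270,266) in the scene view. I'll check whether it hangs fully.

Run:
```python
from h import *
c=np.load("/tmp/scene1.npz");W=world(c)
cv2.imwrite("pics/z1.png",cv2.resize(c["image"][220:330,220:340],None,fx=6,fy=5,interpolation=2))
L=(W-C0)@Rz*1000
m=(L[...,0]>-170)&(L[...,0]<-97)&(abs(L[...,1])<45)&(L[...,2]>15)&(L[...,2]<200)&(c["z_map"]>0)
v,u=np.nonzero(m)
for a in sorted(zip(L[m][:,2].round(),L[m][:,0].round(),L[m][:,1].round(),u,v))[::8]:print(*[int(i) for i in a])
```

```text
26 -136 -5 265 272
30 -146 21 268 260
30 -135 -10 264 273
32 -143 17 268 262
33 -145 -6 261 269
33 -141 -33 255 279
34 -145 5 264 265
34 -143 24 270 259
34 -137 -31 257 279
35 -141 -23 258 275
36 -142 2 264 266
37 -133 -10 264 272
46 -132 -18 262 273
55 -115 -22 267 276
58 -113 -22 268 276
60 -120 -11 268 270
63 -128 -18 263 270
68 -119 2 272 264
75 -116 14 276 259
77 -119 -1 271 263
78 -118 -15 267 268
79 -122 7 272 259
80 -121 -1 270 262
81 -123 5 271 259
81 -117 -14 268 267
84 -119 -6 269 263
87 -102 -5 276 266
89 -116 -13 268 265
90 -107 -2 275 263
91 -108 14 279 257
91 -102 6 279 261
92 -102 -19 272 270
93 -108 -13 271 266
93 -101 15 282 258
94 -106 16 280 256
95 -110 -10 271 264
96 -108 22 281 253
96 -99 20 284 256
97 -99 -18 273 269
```

View pics/z1.png

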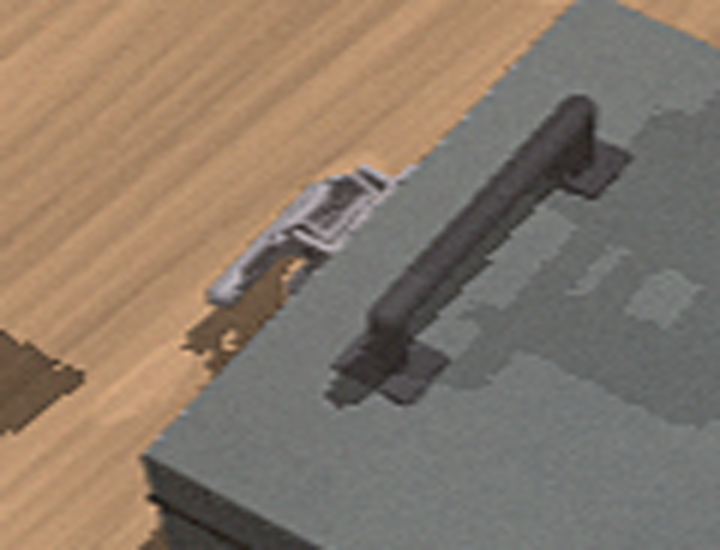

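The crop shows the lever hanging. Its bar is at about case x -142, z 30 mm, which is about 2.6 rad, and the lid is still down. Next I grip the handle and lift along the hinge arc.

Run:
```python
from h import *
from cell import manip,cams,inverse_kinematics as ik
s=manip.state;k=.5;D=.003
assert ik(*lidpose(1.5,k,1,D+.07)) is not None
manip.set_gripper(.05)
p,o=lidpose(0,k,1,.17);manip.move_pose(p,o)
manip.move_linear(lidpose(0,k,1,D)[0],rate=.2)
print(s()["clock"],np.round(s()["contact_force"],1))
manip.set_gripper(0,35);print("w",s()["gripper_width"],np.round(s()["contact_force"],1))
for phi in np.arange(.15,1.51,.15):
    p,o=lidpose(phi,k,1,D);manip.move_linear(p,rate=.1,rot=o)
    q=s();print(round(phi,2),np.round(q["contact_force"],1),round(q["gripper_width"],4),round(q["clock"],2))
    if np.linalg.norm(q["contact_force"])>45 or q["gripper_width"]<.006: print("STOP");break
for n in("scene","top"):
    c=cams.capture(n); cv2.imwrite(f"pics/{n}2.png",c["image"])
```

```text
12.2083 [-0.6 -0.7  0.2]
w 0.010979689593076608 [ 2.3 -0.4 -0.9]
0.15 [ 0.3 -0.9 -3.4] 0.0111 13.27
0.3 [-3.2 -1.1 -3.7] 0.0108 13.64
0.45 [-3.9 -0.8 -0.5] 0.011 14.02
0.6 [-5.9  0.   1.8] 0.0107 14.39
0.75 [-5.   0.2  2.8] 0.0106 14.77
0.9 [-4.3  0.8  4.1] 0.0109 15.14
1.05 [-3.7  0.6  5.2] 0.0106 15.52
1.2 [-2.5  0.9  4.7] 0.0109 15.89
1.35 [-0.9  0.8  6.2] 0.0108 16.27
1.5 [0.7 0.2 6.2] 0.0112 16.64
```

View pics/scene2.png

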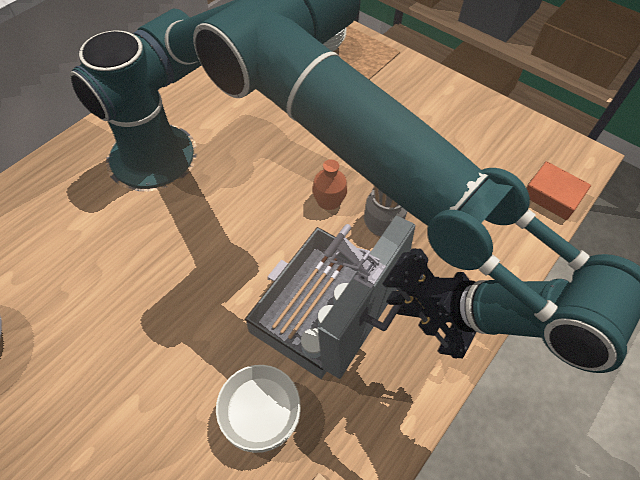

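The lid stands upright in the scene view, around (365,290). The lever sticks out from its front with the bar near (345,235). Next I release and back out along the fingers.

Run:
```python
from h import *
from cell import manip,cams,inverse_kinematics as ik
s=manip.state;k=.5
manip.set_gripper(.026);print(np.round(s()["contact_force"],1),s()["gripper_width"])
p,o=lidpose(1.5,k,1,.003+.075);manip.move_linear(p,rate=.1);print(np.round(s()["contact_force"],1))
p=p+[0.0,0,.12]
for dx in(0,-.03,-.06):
    if ik(p+[dx,0,0],o) is not None: manip.move_linear(p+[dx,0,0],rate=.2);print("up",dx);break
print(s()["clock"],s()["tool_pos"])
for n in("scene","top"):
    c=cams.capture(n); cv2.imwrite(f"pics/{n}3.png",c["image"]);np.savez(f"/tmp/{n}3.npz",**c)
```

```text
[-0.1  0.1  0.3] 0.02613136329528148
[ 0.6 -0.5 -0.7]
up -0.06
18.8833 [ 0.74189337 -0.03496587  0.37192606]
```

View pics/scene3.png

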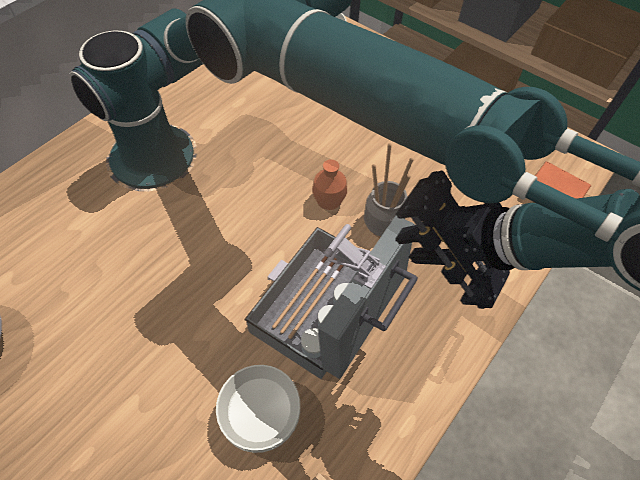

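View pics/top3.png

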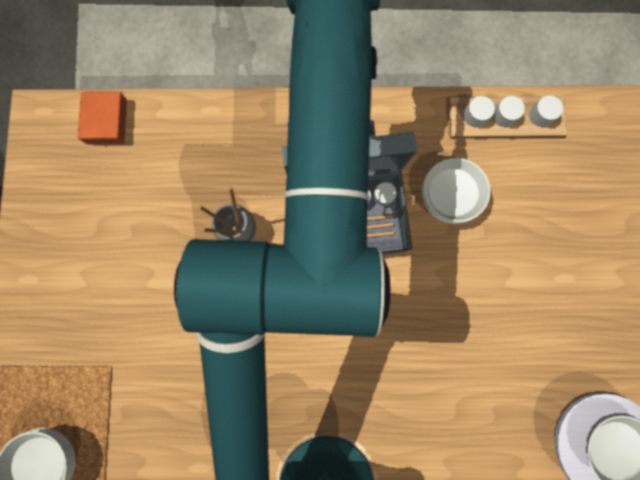

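The gripper is clear of the handle, which is at about (392,300) in the scene view. Lid and latch stay open, and the bystanders look unmoved. One check with numbers before handing in.

Run:
```python
from h import *
c=np.load("/tmp/scene3.npz");a=np.load("/tmp/scene0.npz");W=world(c)
L=(W-C0)@Rz*1000
def med(u0,u1,v0,v1,f):
    P=L[v0:v1,u0:u1].reshape(-1,3);return np.percentile(P[f(P)],[5,50,95],axis=0).round()
# handle bar points
m=(L[...,0]>140)&(L[...,0]<190)&(abs(L[...,1])<45)&(L[...,2]>170)&(L[...,2]<235);print('handle',m.sum(),np.median(L[m],0).round(1),'expect',np.round(handle(1.5),1))
# latch bar points
m=(L[...,0]>0)&(L[...,0]<85)&(abs(L[...,1])<40)&(L[...,2]>215)&(L[...,2]<330)
m&=L[...,0]<L[...,0][m].min()+14; P=L[m];print('bar',len(P),np.median(P,0).round(1))
t=1.5;
def rot(x,z):return 90+x*np.cos(t)+z*np.sin(t),70-x*np.sin(t)+z*np.cos(t)
print('bar expect at 2.6',np.round(rot(-104-90-70*np.sin(2.6),88-70+70*np.cos(2.6)),1))
for n,(u0,u1,v0,v1) in dict(vase=(308,350,158,215),jar=(362,395,180,235),bowls=(210,305,360,455)).items():
    d=np.abs(c["z_map"][v0:v1,u0:u1]-a["z_map"][v0:v1,u0:u1]);print(n,np.percentile(d,[50,90,97]).round(4))
```

```text
handle 336 [159.5  -1.1 216.1] expect [160.3 210.3]
bar 353 [ 31.5  -4.1 300.5]
bar expect at 2.6 [ 31.8 296.5]
vase [0.0023 0.0058 0.0078]
jar [0.0023 0.0068 0.2561]
bowls [0.0016 0.0039 0.0053]
```

```bash
python3 -c "
from cell import order,manip
order.close_job();print(manip.state()['clock'])"
```

```text
the job is handed in; nothing more can be done
the job is handed in; nothing more can be done
```

I flipped the latch fully open with the lid still down, then lifted the lid by its handle to about 1.5 rad. I let go, backed the gripper clear and handed the job in at about 19 s.

**Latch:** before lifting, the camera put the bar at case x -142, z 30 mm, which is about 2.6 rad. After release it was within 4 mm of where a 2.6 rad latch should be.

**Lid:** after release, the top of the handle bar was within about 1 mm of where it should be at 1.5 rad.

**Forces:** the wrist readings I took stayed under about 7 N.

**Vase, jar and bowls:** depth readings before and after agreed within noise (median about 2 mm). About 3% of the pixels in the jar's window differed by up to 0.26 m. I put that down to the arm showing at the edge of that window, and the jar looks unmoved in the picture.

No check failed.

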